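# Ready the workshop heater: hasp shut, air lever to the marker

### The job

Get the workshop heater ready to run: swing the filter hatch's hasp over until it lies flat over its staple, and turn the air lever on the lid until its nose points straight at the marker tab. Do not shift the marker tab, and leave the things on and around the heater where they are.

Things in the scene. Friction and masses are not known exactly. Their poses are not given: they have to be found in the camera images.
- lever_pivot (a point): Pin of the air lever, on top of its round hub on the right-hand (-y) part of the heater's lid, 26 mm above the lid (lid = 160 mm above the table). The lever turns about the vertical through it. Axes turn with the lever.
- lever_knob (a point): Centre of the top of the lever's upright black knob: 24 mm diameter, 80 mm from the pivot; its top is 60 mm above the lid and the grippable shank reaches down to 18 mm above the lid. The flat dark steel arm (14 mm wide, top 18 mm above the lid) runs on past the knob as a 6 mm wide nose that ends 105 mm from the pivot. Axes turn with the lever.
- air_lever (a joint): Angle of the air lever, rad, 0 to 2.0, growing anticlockwise seen from above. At 1.0 it points from the pivot straight to the heater's front (heater -x); at 0 it points 1 rad to the heater's +y side of that, at 2.0 1 rad to its -y side. Stiff: it stays where it is left (about 1.5 N at the knob).
- marker_tab (a point): Top centre of the marker tab, a black block 26 x 20 mm, 15 mm high above the lid, with a point towards the pivot; it stands on the circle just outside the lever's nose, 130 mm from the pivot. Axes turn with the marker.
- marker (a joint): Angle of the marker tab about the lever's pivot, rad, on the same scale as joint air_lever (equal values = nose points at the tab's middle). Very stiff; to be left as set.
- hasp (a joint): Opening angle of the hasp, rad: 0 = lying flat over its staple (closed), pi/2 = upright, up to 2.25 = leaning away to the heater's back (+x). Stiff: it stays where it is left (about 1 N at its end).
- hasp_hinge (a point): Middle of the hasp's hinge pin, 14 mm above the lid, on the left-hand (+y) part of the lid. The pin lies along the heater's y; closed, the strap points from it to the heater's -x. Axes turn with the hasp.
- hasp_end (a point): Middle of the free end of the hasp, a steel strap 95 mm long from pin to end, 40 mm wide, 4 mm thick, with a slot for the staple 42 mm from the pin. Closed, its upper face is 16 mm above the lid.
- staple (a point): Top of the staple, a steel loop 22 mm wide (across y) and 6 mm thick on the lid, 42 mm from the hinge pin towards the heater's -x; its top is 35 mm above the lid, so it stands 19 mm out of the closed hasp.
- heater: Fixed black workshop heater, a box 280 (x) x 480 (y) x 160 mm high with slotted front and back; origin at the middle of its underside, front = -x. Lever pivot at (50, -110) mm, hasp hinge at (40, 130) mm in its axes.
- jar: Bystander: jar 52 mm diameter, 60 mm high, standing on the lid's back edge between lever and hasp. Origin at the centre of its underside.
- wrench: Bystander: spanner 170 mm long lying along x on the lid, at its left (+y) edge. Origin under its middle.
- battery: Bystander: grey block 40 x 70 x 35 mm on the lid's front edge. Origin at the centre of its underside.
- jug: Bystander: white jug 140 x 150 x 261 mm on the table, far right. Origin at the centre of its underside.
- cleaner: Bystander: purple bottle 72 mm diameter, 220 mm high on the table, right. Origin at the centre of its underside.
- pail: Bystander: open pail 180 mm diameter, 150 mm high on the table, left. Origin at the centre of its underside.

How it is judged:
By the outcome, as a careful person would: the job done as asked, in the order asked, and still so for the second after the job is handed in, with the robot touching nothing.
It also fails if it takes over 54 s, if anything falls off the work surface, if the arm or the gripper's body presses on something with over 40 N, if the wrist force passes 120 N, or if a joint passes its speed limit or range.

### The arm

A 7-joint arm with a two-finger parallel gripper is mounted at the origin on the work surface. World frame = base frame: x ahead of the robot, y to its left, z up, the work surface at z = 0. Lengths are in m, angles in rad, forces in N, time in s.
With the tool pointing down it reaches from about 0.425 to 0.875 m from the base axis. Payload 4.7 kg.
Tool frame: the origin (TCP) lies on the centre line of the jaws, within the pads' length; the fingertips stand 14 mm ahead of it and the grasp point (between the pads) lies 5 mm behind it; z points along the fingers, y is the line along which they close (so a half turn about z gives the same grasp; the last joint's range is limited). The gripper opens to 87 mm and grips with 3 to 60 N. Pads are 19 mm wide; open, the fingers measure 117 mm over their backs; the gripper's body (75 mm by 190 mm) begins 51 mm behind the grasp point.
Start: joints at [-1.135, 0.321, -0.07, 1.45, 0.023, 1.371, -0.057], TCP at [0.266, 0.593, 0.237] pointing down, gripper open.
Joint ranges: [-2.86, 2.86], [-0.3, 2.09], [-1.38, 1.24], [0.06, 2.45], [-1.56, 4.7], [0.09, 2.05], [-2.69, 2.69]. Speed limits (rad/s): [2.57, 2.57, 3.14, 3.14, 3.14, 3.14, 3.14].

### API

Orientations are given as a rotation vector (axis times angle).
In Python, from bench import ctrl gives the robot as it stands.
- The arm moves only by the tool send_rows, never from a script. Its argument "steps" is a list of rows, each an object of numbers: "tx", "ty", "tz": the shift along the tool's x, y, z in units of 60 mm (1.0 is 60 mm); "turn": the turn about the tool's z in units of 8 degrees (1.0 is 8 degrees); "grip": the opening, from 0 (shut) to 1 (fully open). A call has 1 to 12 rows; each row shifts and turns the commanded pose from where the row before left it, along the tool's axes as they then stand; what a row does not reach is not made up. A row lasts 1/8 s, in which the tool goes at most 62.5 mm and 10.7 degrees, less where a joint would pass 70% of its speed; a pose out of reach is approached as far as the arm can. A call is refused whole if a number of a shift passes 1 or a number of a turn 1, either way. A call with a gripper value outside its range is refused whole. The fingers move at their own pace and stop on an object; "newtons" is the grip in N (left out, the last holds). Time passes only in rows, so rows that do not move let the fingers close. It gives the time, the measured TCP pose, the force, the opening and the grip force at its end, in the units of the state.
- ctrl.get_state(): the state, without advancing time (a new reading comes with each control period).
- ctrl.get_image(name): name is "side" or "top" or "wrist"; returns a dict with "pixels" (480x640x3 uint8, red, green, blue), "K" (3x3 intrinsics, pixels), "cam_to_world" (4x4, takes a point from camera to world coordinates); the wrist camera has in their place "T_tool_cam" (4x4, takes a point from camera to tool coordinates, whose origin is the TCP and whose axes are the flange's). Camera axes: x right, y down, z forward; pixel columns grow to the right and rows downward; lengths in m; the calibration is good to about 2 mm. A picture is of the moment at which its call begins: read the wrist's pose just before it. There is no depth.
- ctrl.close_job(): hands the job in; it is judged then, once.
The state is a dict: "time": time; "joint_positions": joint angles; "qd": joint speeds; "joint_torque": joint torques, N m; "position": TCP position; "tool_rot": TCP orientation; "ft_force": force on the tool from outside, world axes, zero at the start; "torque": the same for the moment, N m; "grip_width": opening from 0.0 (shut) to 1.0 (fully open); "grip_force": force on a finger pad.
Only numpy, scipy, OpenCV 4.12 (cv2) and the standard library are available. Lean on these libraries where they do the work, as an engineer would, in place of code of your own. Each camera call takes 0.05 s, during which the arm holds its last target. There are 200 camera calls.

## Working session

There is one attempt and no reset: what is moved stays moved. The work goes in short steps, Python scripts to look and compute and a tool call to move; the robot and the scene stay as the last step left them, time stands still between calls to the robot, and variables do not carry over. Pictures are saved under pics/ and viewed, at most 10 in all, crops included, and the job is handed in when it is done.

Besides the shell and the picture viewer there is one more tool, called as a command line: name --argument value ..., lists and objects as JSON in quotes. send_rows: Moves the arm, as the interface text tells. Its arguments: {"type":"object","properties":{"steps":{"type":"array"},"newtons":{"type":"number"}},"required":["steps"]}

```bash
mkdir -p pics; ls
python3 - <<'E'
from bench import ctrl
import cv2,numpy as np,pickle
s=ctrl.get_state();print(s)
d={}
for n in("top","side","wrist"):
    i=ctrl.get_image(n);d[n]=i;cv2.imwrite(f"pics/{n}0.png",i["pixels"][:,:,::-1])
    print(n,{k:np.round(v,4).tolist() for k,v in i.items() if k!="pixels"})
pickle.dump(d,open("im0.pkl","wb"))
E
```

```text
pics
{'time': 0.0, 'joint_positions': array([-1.13493676,  0.32184477, -0.07006885,  1.45166402,  0.02261553,
        1.37079013, -0.05690361]), 'qd': array([ 1.92653119e-03, -1.58540758e-03,  1.39071356e-04, -8.99287921e-05,
       -1.74516668e-04, -4.39540853e-04, -1.47841502e-03]), 'joint_torque': array([ 3.20404524e-04, -4.91291428e+01, -4.03539296e-01, -3.12532961e+01,
       -6.38788682e-02,  4.38849139e-02,  1.99446226e-04]), 'position': array([0.26593331, 0.59253965, 0.23545274]), 'tool_rot': array([-6.57516180e-01, -3.07172100e+00,  2.98126144e-03]), 'ft_force': array([-0.03505617,  0.00900628,  0.38121024]), 'torque': array([-0.00530416, -0.06310208, -0.0351271 ]), 'grip_force': 0.0, 'grip_width': 0.9987012469174774}
top {'K': [[559.9128, 0.0, 329.2516], [0.0, 559.9128, 246.2264], [0.0, 0.0, 1.0]], 'cam_to_world': [[-0.0043, -0.9975, 0.0703, 0.4223], [-1.0, 0.0048, 0.0083, 0.0159], [-0.0086, -0.0703, -0.9975, 1.7611], [0.0, 0.0, 0.0, 1.0]]}
side {'K': [[517.215, 0.0, 317.5277], [0.0, 517.215, 230.7908], [0.0, 0.0, 1.0]], 'cam_to_world': [[0.8787, -0.2249, 0.421, -0.0203], [-0.4773, -0.43, 0.7664, -0.9721], [0.0087, -0.8743, -0.4852, 0.784], [0.0, 0.0, 0.0, 1.0]]}
wrist {'K': [[356.0168, 0.0, 318.5706], [0.0, 356.0168, 237.8756], [0.0, 0.0, 1.0]], 'T_tool_cam': [[-0.0015, -0.9522, -0.3054, 0.0858], [1.0, -0.0014, -0.0004, 0.0004], [-0.0, -0.3054, 0.9522, -0.1478], [0.0, 0.0, 0.0, 1.0]]}
```

View pics/top0.png

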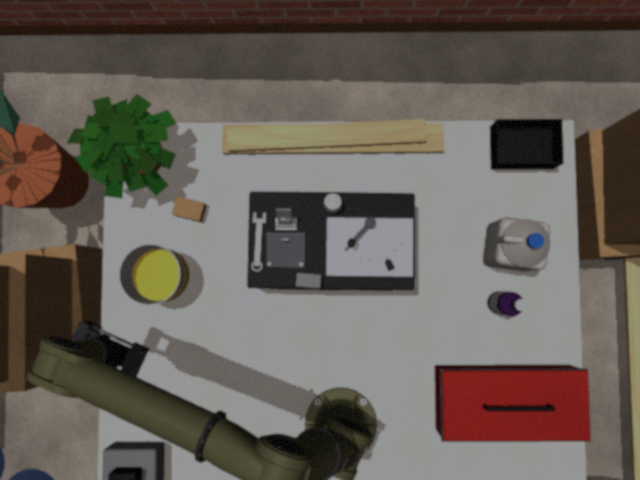

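View pics/side0.png

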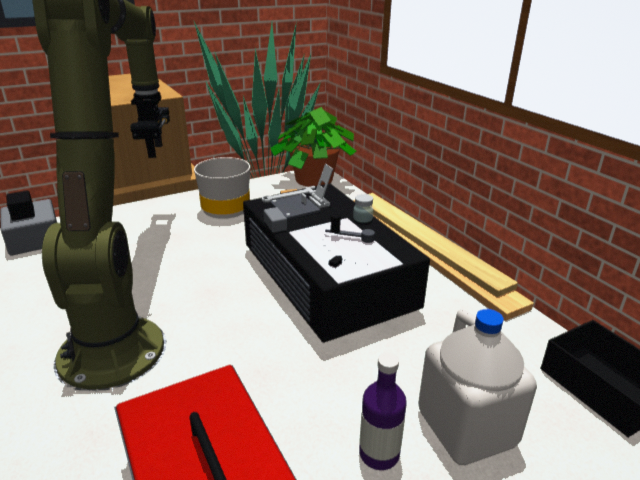

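The top view shows the heater at px (248–414, 192–289). The lever hub is near (369,224), the knob near (351,244) and the marker near (389,265). The hasp is leaning back, with its hinge near (286,225) and its end near (285,208). Next I'll measure these.

```bash
cat > h.py <<'E'
import numpy as np,cv2,pickle
from scipy.spatial.transform import Rotation as R
def ray(i,uv,z,T=None):
    T=i["cam_to_world"] if T is None else T
    d=T[:3,:3]@np.linalg.inv(i["K"])@np.array([uv[0],uv[1],1.]); o=T[:3,3]
    return o+d*(z-o[2])/d[2]
def proj(i,p,T=None):
    T=i["cam_to_world"] if T is None else T
    q=i["K"]@(T[:3,:3].T@(np.asarray(p)-T[:3,3])); return q[:2]/q[2]
def wristT(s,i):
    T=np.eye(4);T[:3,:3]=R.from_rotvec(s["tool_rot"]).as_matrix();T[:3,3]=s["position"];return T@i["T_tool_cam"]
E
python3 - <<'E'
from h import *
d=pickle.load(open("im0.pkl","rb"));t=d["top"];s=d["side"]
for n,uv in dict(BL=(250,192.5),BR=(414,192.5),FR=(414,289.5),FL=(248.5,287)).items(): print(n,ray(t,uv,.16))
for n,uv,z in(("pivot",(369,224),.186),("knob",(351.5,244),.22),("marker",(389.5,265),.175)):
    p=ray(t,uv,z);print(n,p,"side",proj(s,p))
c=t["pixels"][182:297,240:422,::-1];cv2.imwrite("pics/topc.png",cv2.resize(c,None,fx=4.3,fy=4.3,interpolation=cv2.INTER_CUBIC))
c=s["pixels"][160:345,235:435,::-1];cv2.imwrite("pics/sidec.png",cv2.resize(c,None,fx=3.2,fy=3.2,interpolation=cv2.INTER_CUBIC))
E
```

```text
BL [0.69193105 0.25763342 0.16      ]
BR [ 0.68923446 -0.21569365  0.16      ]
FR [ 0.41047004 -0.21154567  0.16      ]
FL [0.41956681 0.26036625 0.16      ]
pivot [ 0.59576831 -0.08357136  0.186     ] side [364.62910533 231.69904253]
knob [ 0.53680012 -0.03265383  0.22      ] side [332.78655402 215.54654497]
marker [ 0.48001267 -0.14118159  0.175     ] side [334.60563623 259.11524391]
```

View pics/topc.png

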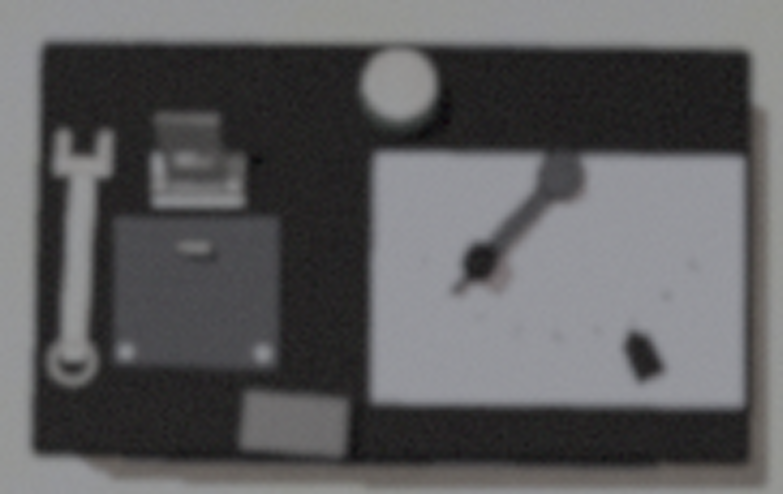

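View pics/sidec.png

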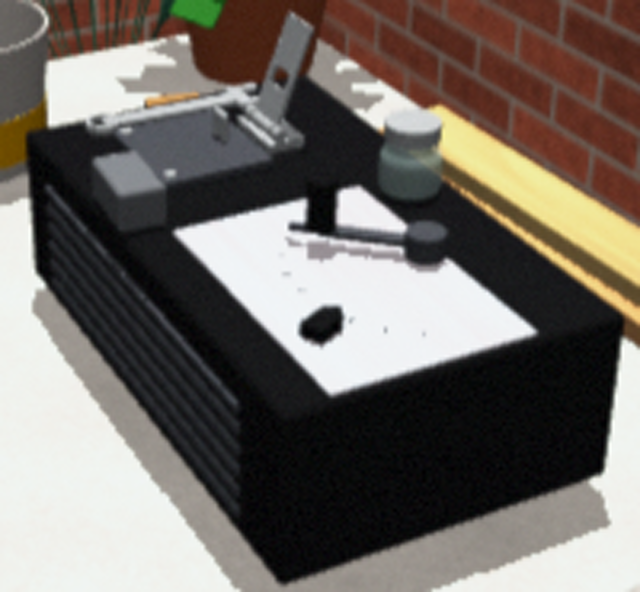

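The side crop confirms the hasp leans back past upright. The knob is near crop (322,190), the hub near (425,235) and the marker near (321,325). The order is hasp first, then lever. I'll raise the arm, square the tool to the world axes, and move over the lid for a wrist look.

send_rows --steps '[{"tz": -1,"turn": -1,"grip": 0},{"tz": -0.4,"turn": -1,"grip": 0},{"turn": -1,"grip": 0},{"grip": 0}]' --newtons 20

```text
validation failed for argument at $.st...
```

send_rows --steps '[{"tx": -0.4,"ty": -0.7},{"tx": -0.5,"ty": -0.8},{"tx": -0.5,"ty": -0.8},{"tx": -0.5,"ty": -0.8},{"tx": -0.5,"ty": -0.8},{"tx": -0.5,"ty": -0.8},{"tx": -0.5,"ty": -0.8},{"tx": -0.5,"ty": -0.8},{"tx": -0.5,"ty": -0.8},{"tx": -0.5,"ty": -0.8},{"grip": 0},{"grip": 0}]'

```text
validation failed for argument at $.st...
```

Run:
```python
from bench import ctrl
from h import *
s=ctrl.get_state();i=ctrl.get_image("wrist")
pickle.dump((s,i),open("w1.pkl","wb"));cv2.imwrite("pics/w1.png",i["pixels"][:,:,::-1])
print(s["time"],s["position"],R.from_rotvec(s["tool_rot"]).as_matrix().round(3),s["grip_width"])
```

```text
0.15 [0.26600032 0.59263547 0.23568025] [[-0.912  0.409 -0.001]
 [ 0.409  0.912 -0.001]
 [-0.    -0.002 -1.   ]] 1.0022290838815526
```

View pics/w1.png

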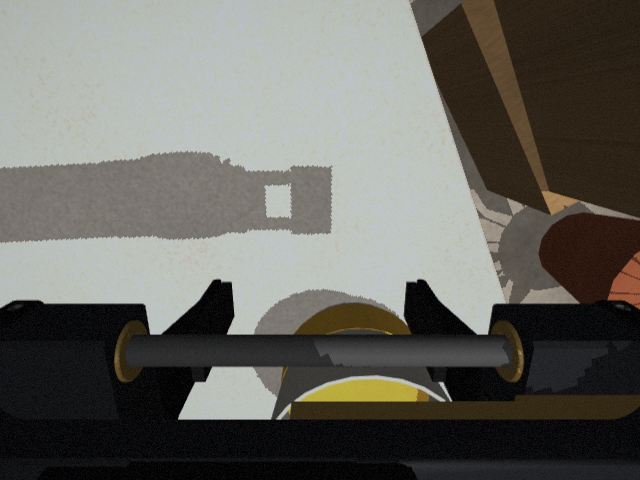

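The moves were refused, so the arm hasn't moved and the view is still the table and pail. I'll retry with every field in each row.

send_rows --steps '[{"tx": 0,"ty": 0,"tz": -1,"turn": -1,"grip": 0},{"tx": 0,"ty": 0,"tz": -0.4,"turn": -1,"grip": 0},{"tx": 0,"ty": 0,"tz": 0,"turn": -1,"grip": 0},{"tx": 0,"ty": 0,"tz": 0,"turn": 0,"grip": 0}]' --newtons 20

```text
time: 0.7
position: [0.2661, 0.593, 0.3205]
tool_rot: [-0.007, -3.142, -0.0]
ft_force: [-0.2, -0.5, -0.3]
grip_width: 0.626
grip_force: 0.0
```

send_rows --steps '[{"tx": -0.4,"ty": -0.7,"tz": 0,"turn": 0,"grip": 0},{"tx": -0.5,"ty": -0.8,"tz": 0,"turn": 0,"grip": 0},{"tx": -0.5,"ty": -0.8,"tz": 0,"turn": 0,"grip": 0},{"tx": -0.5,"ty": -0.8,"tz": 0,"turn": 0,"grip": 0},{"tx": -0.5,"ty": -0.8,"tz": 0,"turn": 0,"grip": 0},{"tx": -0.5,"ty": -0.8,"tz": 0,"turn": 0,"grip": 0},{"tx": -0.5,"ty": -0.8,"tz": 0,"turn": 0,"grip": 0},{"tx": -0.5,"ty": -0.8,"tz": 0,"turn": 0,"grip": 0},{"tx": -0.6,"ty": -0.8,"tz": 0,"turn": 0,"grip": 0},{"tx": -0.6,"ty": -0.6,"tz": 0,"turn": 0,"grip": 0},{"tx": 0,"ty": 0,"tz": 0,"turn": 0,"grip": 0}]'

```text
time: 2.08
position: [0.5726, 0.1249, 0.3194]
tool_rot: [-0.022, -3.141, 0.005]
ft_force: [-0.4, -0.1, 1.2]
grip_width: 0.008
grip_force: 0.0
```

Run:
```python
from bench import ctrl
from h import *
s=ctrl.get_state();i=ctrl.get_image("wrist")
pickle.dump((s,i),open("w1.pkl","wb"));cv2.imwrite("pics/w1b.png",i["pixels"][:,:,::-1])
print(s["time"],s["position"],R.from_rotvec(s["tool_rot"]).as_matrix().round(3),s["grip_width"])
```

```text
2.075 [0.57256457 0.12488423 0.31942083] [[-1.     0.014 -0.001]
 [ 0.014  1.    -0.003]
 [ 0.001 -0.003 -1.   ]] 0.0078110523232846505
```

View pics/w1b.png

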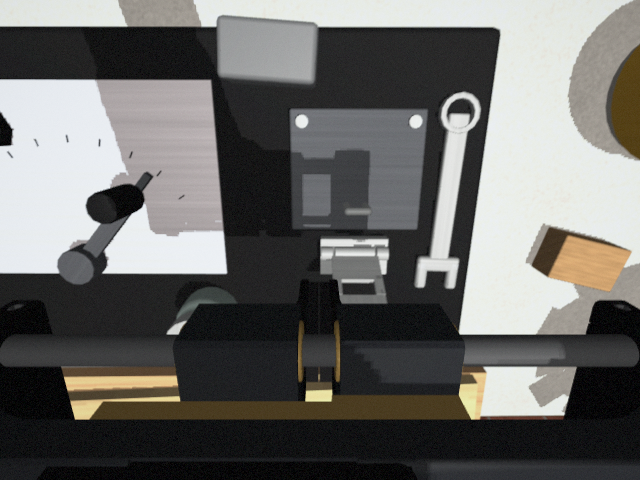

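The wrist view shows the lid's front-left corner at (498,29), the staple top at (358,211) and the hinge at about (354,250). The lever hub is at about (82,262) and the knob top at about (102,205).

Run:
```python
from h import *
s,i=pickle.load(open("w1.pkl","rb"));T=wristT(s,i)
for n,uv,z in(("corner",(498,29),.16),("staple",(358,211),.195),("hinge",(354,250),.174),("hub",(82,262),.186),("knobtop",(102,206),.22)):
    print(n,ray(i,uv,z,T).round(4))
t=pickle.load(open("im0.pkl","rb"))["top"]
for n,c,z in(("staple",(196,246),.195),("hub",(561,177),.186),("knob",(480,261),.22),("mk",(643,357),.175),("haspend",(188,115),.264)):
    print("top",n,ray(t,(239.5+(c[0]+.5)/4.3,181.5+(c[1]+.5)/4.3),z).round(4))
```

```text
corner [0.4204 0.2643 0.16  ]
staple [0.5526 0.1565 0.195 ]
hinge [0.5926 0.1559 0.174 ]
hub [ 0.5957 -0.0761  0.186 ]
knobtop [ 0.5403 -0.028   0.22  ]
top staple [0.5541 0.1526 0.195 ]
top hub [ 0.5992 -0.0867  0.186 ]
top knob [ 0.5415 -0.032   0.22  ]
top mk [ 0.481  -0.1402  0.175 ]
top haspend [0.6308 0.1517 0.264 ]
```

send_rows --steps '[{"tx": -0.95,"ty": 0.23,"tz": 0,"turn": 0,"grip": 0},{"tx": -0.95,"ty": 0.23,"tz": 0,"turn": 0,"grip": 0},{"tx": 0,"ty": 0,"tz": 0,"turn": -0.1,"grip": 0},{"tx": 0,"ty": 0,"tz": 0.6,"turn": 0,"grip": 0},{"tx": 0,"ty": 0,"tz": 0.55,"turn": 0,"grip": 0},{"tx": 0,"ty": 0,"tz": 0,"turn": 0,"grip": 0}]'

```text
time: 2.88
position: [0.6819, 0.1588, 0.2489]
tool_rot: [0.019, -3.135, 0.0]
ft_force: [0.0, -0.1, -0.2]
grip_width: 0.008
grip_force: 0.0
```

send_rows --steps '[{"tx": 0.4,"ty": -0.03,"tz": 0,"turn": 0,"grip": 0},{"tx": 0.4,"ty": 0,"tz": 0,"turn": 0,"grip": 0},{"tx": 0.3,"ty": 0,"tz": 0,"turn": 0,"grip": 0},{"tx": 0.3,"ty": 0,"tz": 0,"turn": 0,"grip": 0},{"tx": 0.3,"ty": 0,"tz": 0,"turn": 0,"grip": 0},{"tx": 0.3,"ty": 0,"tz": 0,"turn": 0,"grip": 0},{"tx": 0.1,"ty": 0,"tz": 0,"turn": 0,"grip": 0},{"tx": 0,"ty": 0,"tz": 0,"turn": 0,"grip": 0}]'

```text
time: 3.88
position: [0.559, 0.1548, 0.2531]
tool_rot: [-0.018, 3.139, 0.002]
ft_force: [0.3, -0.9, 0.1]
grip_width: 0.008
grip_force: 0.1
```

send_rows --steps '[{"tx": 0.15,"ty": 0,"tz": 0.1,"turn": 0,"grip": 0},{"tx": 0.15,"ty": 0,"tz": 0.12,"turn": 0,"grip": 0},{"tx": 0.15,"ty": 0,"tz": 0.15,"turn": 0,"grip": 0},{"tx": 0.1,"ty": 0,"tz": 0.17,"turn": 0,"grip": 0},{"tx": 0.08,"ty": 0,"tz": 0.17,"turn": 0,"grip": 0},{"tx": 0.02,"ty": 0,"tz": 0.17,"turn": 0,"grip": 0},{"tx": 0,"ty": 0,"tz": 0.1,"turn": 0,"grip": 0},{"tx": 0,"ty": 0,"tz": 0.05,"turn": 0,"grip": 0},{"tx": 0,"ty": 0,"tz": 0,"turn": 0,"grip": 0}]'

```text
time: 5.0
position: [0.5198, 0.1538, 0.1904]
tool_rot: [0.017, -3.141, -0.0]
ft_force: [-3.0, -0.7, 5.2]
grip_width: 0.005
grip_force: 2.3
```

send_rows --steps '[{"tx": 0,"ty": 0,"tz": 0.05,"turn": 0,"grip": 0},{"tx": 0,"ty": 0,"tz": 0,"turn": 0,"grip": 0}]'

```text
time: 5.25
position: [0.5199, 0.1538, 0.1901]
tool_rot: [-0.017, 3.141, 0.002]
ft_force: [-9.7, -2.5, 18.5]
grip_width: 0.0
grip_force: 9.1
```

send_rows --steps '[{"tx": 0,"ty": 0,"tz": -0.2,"turn": 0,"grip": 0},{"tx": 0,"ty": 0,"tz": -1,"turn": 0,"grip": 0},{"tx": 0,"ty": 0,"tz": -1,"turn": 0,"grip": 0},{"tx": -0.3,"ty": -0.8,"tz": 0,"turn": 0,"grip": 0.5},{"tx": -0.3,"ty": -0.8,"tz": 0,"turn": 0,"grip": 1},{"tx": -0.3,"ty": -0.8,"tz": 0,"turn": 0,"grip": 1},{"tx": -0.3,"ty": -0.8,"tz": 0,"turn": 0,"grip": 1},{"tx": -0.2,"ty": -0.8,"tz": 0,"turn": 0,"grip": 1},{"tx": 0,"ty": 0,"tz": 0,"turn": 0,"grip": 1},{"tx": 0,"ty": 0,"tz": 0,"turn": 0,"grip": 1}]'

```text
time: 6.5
position: [0.6068, -0.0846, 0.3184]
tool_rot: [0.018, -3.141, -0.001]
ft_force: [-0.1, -0.2, -0.0]
grip_width: 0.719
grip_force: 0.0
```

Run:
```python
from bench import ctrl
from h import *
s=ctrl.get_state();i=ctrl.get_image("wrist")
pickle.dump((s,i),open("w2.pkl","wb"));cv2.imwrite("pics/w2.png",i["pixels"][:,:,::-1])
print(s["time"],s["position"],R.from_rotvec(s["tool_rot"]).as_matrix().round(3),s["grip_width"],s["joint_positions"])
```

```text
6.5 [ 0.60675928 -0.08461886  0.31843187] [[-1.    -0.011 -0.   ]
 [-0.011  1.     0.001]
 [ 0.     0.001 -1.   ]] 0.7189884475107731 [-0.29010739  0.22492511  0.46839635  1.43500667 -0.10167089  1.50579807
  1.75676002]
```

View pics/w2.png

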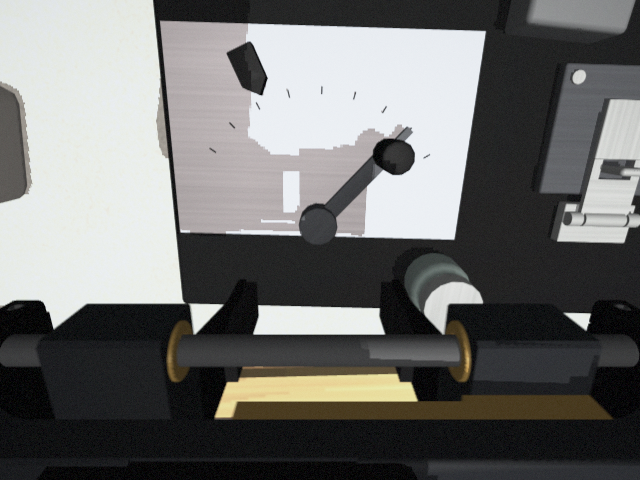

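The wrist view shows the hasp flat, with the staple standing through its slot at about (620,170). The hub is at (318,224), the knob top at (399,155) and the marker at about (247,68). Now I'll measure the angles precisely.

Run:
```python
from h import *
s,i=pickle.load(open("w2.pkl","rb"));T=wristT(s,i)
g=cv2.cvtColor(i["pixels"],cv2.COLOR_RGB2GRAY)
sub=lambda u0,v0,u1,v1,th:[ (c.reshape(-1,2)+[u0,v0]) for c in cv2.findContours((g[v0:v1,u0:u1]<th).astype(np.uint8),0,1)[0] if cv2.contourArea(c)>60]
piv=ray(i,(318,222),.186,T); 
ticks=[ray(i,p,.16,T)[:2] for p in((213,150),(232,125),(258,105),(288,93),(321,90),(354,95),(384,109),(427,156))]
A=np.array([[2*x,2*y,1] for x,y in ticks]);b=[x*x+y*y for x,y in ticks];c=np.linalg.lstsq(A,b,rcond=None)[0]
print("hub",piv,"tickcentre",c[:2],"r",np.sqrt(c[2]+c[0]**2+c[1]**2))
ang=lambda p,o:np.arctan2(-(p[1]-o[1]),-(p[0]-o[0]))  # 0 = -x, + to -y
for o in(piv,c): print("ticks",[round(ang(p,o),3) for p in ticks])
m=max(sub(215,30,285,105,60),key=cv2.contourArea)
print("marker poly",cv2.approxPolyDP(m,3,True).reshape(-1,2).tolist())
k=ray(i,(399,155),.22,T);print("knob",k,[(ang(k,o),np.hypot(*(k-piv)[:2])) for o in(piv,c)])
c_=g[30:110,210:290];cv2.imwrite("pics/mk.png",cv2.resize(i["pixels"][20:250,200:440,::-1],None,fx=2.5,fy=2.5,interpolation=cv2.INTER_CUBIC))
```

```text
hub [ 0.59753231 -0.0843051   0.186     ] tickcentre [ 0.60197932 -0.08408656] r 0.1065622915230045
ticks [np.float64(1.019), np.float64(0.762), np.float64(0.5), np.float64(0.246), np.float64(-0.014), np.float64(-0.276), np.float64(-0.538), np.float64(-1.059)]
ticks [np.float64(0.984), np.float64(0.735), np.float64(0.482), np.float64(0.237), np.float64(-0.011), np.float64(-0.263), np.float64(-0.515), np.float64(-1.021)]
marker poly [[228, 52], [243, 87], [261, 94], [266, 77], [249, 42]]
knob [ 0.54087027 -0.03004662  0.22      ] [(np.float64(-0.7637323005546215), np.float64(0.07845106731604824)), (np.float64(-0.7240842068122808), np.float64(0.07845106731604824))]
```

View pics/mk.png

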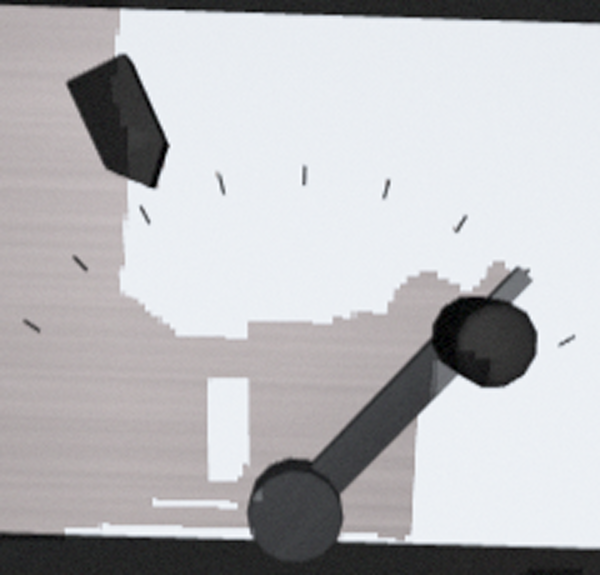

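Run:
```python
from h import *
s,i=pickle.load(open("w2.pkl","rb"));T=wristT(s,i)
c=np.array([.6015,-.0841])
f=lambda u,v:(199.5+(u+.5)/2.5,19.5+(v+.5)/2.5)
for n,q,z in(("tip",(155,187),.16),("backL",(67,83),.175),("backR",(122,55),.175),("shL",(105,165),.175),("shR",(167,145),.16),("nose",(523,272),.178),("noseL",(518,267),.178),("knob",(497,343),.22),("hub",(294,515),.186)):
    p=ray(i,f(*q),z,T)[:2];d=p-c;print(n,p.round(4),"r %.4f ang %.3f"%(np.hypot(*d),np.arctan2(-d[1],-d[0])))
```

```text
tip [ 0.4995 -0.1303] r 0.1120 ang 0.425
backL [ 0.4723 -0.1528] r 0.1464 ang 0.489
backR [ 0.4648 -0.1363] r 0.1464 ang 0.365
shL [ 0.4945 -0.1429] r 0.1221 ang 0.502
shR [ 0.4871 -0.126 ] r 0.1219 ang 0.351
nose [ 0.5241 -0.0146] r 0.1040 ang -0.732
noseL [ 0.5226 -0.0163] r 0.1040 ang -0.710
knob [ 0.5421 -0.0303] r 0.0801 ang -0.736
hub [ 0.6007 -0.0848] r 0.0011 ang 0.734
```

send_rows --steps '[{"tx": 0,"ty": 0,"tz": 0,"turn": 0.9,"grip": 1},{"tx": 0,"ty": 0,"tz": 0,"turn": 0.9,"grip": 1},{"tx": 0,"ty": 0,"tz": 0,"turn": 0.9,"grip": 1},{"tx": 0,"ty": 0,"tz": 0,"turn": 0.9,"grip": 1},{"tx": 0,"ty": 0,"tz": 0,"turn": 0.9,"grip": 1},{"tx": 0,"ty": 0,"tz": 0,"turn": 0.9,"grip": 1},{"tx": 0.7,"ty": -0.03,"tz": 0,"turn": 0,"grip": 1},{"tx": 0.7,"ty": -0.03,"tz": 0,"turn": 0,"grip": 1},{"tx": 0,"ty": 0,"tz": 0,"turn": 0,"grip": 1},{"tx": 0,"ty": 0,"tz": 0,"turn": 0,"grip": 1}]'

```text
time: 7.8
position: [0.5426, -0.0302, 0.3192]
tool_rot: [1.137, 2.927, 0.001]
ft_force: [0.4, -1.0, -0.2]
grip_width: 1.001
grip_force: 0.0
```

```bash
cat > st.py <<'E'
from bench import ctrl
from h import *
s=ctrl.get_state();M=R.from_rotvec(s["tool_rot"]).as_matrix()
print(s["time"],s["position"].round(4),"yang",np.degrees(np.arctan2(M[1,1],M[0,1])).round(2),"zax",M[:,2].round(3),s["joint_positions"].round(3),s["ft_force"].round(1),s["grip_width"].round(3))
c=np.array([.6015,-.0841]);d=s["position"][:2]-c;print("lever r,ang",np.hypot(*d),np.arctan2(-d[1],-d[0]))
for t in((.5421,-.0303),(.5286,-.1172)): 
    e=np.array([*t,s["position"][2]])-s["position"];print("to",t,"units tx,ty,tz",(M.T@e/.06).round(3))
E
python3 st.py
```

```text
Traceback (most recent call last):
  File "st.py", line 4, in <module>
    print(s["time"],s["position"].round(4),"yang",np.degrees(np.arctan2(M[1,1],M[0,1])).round(2),"zax",M[:,2].round(3),s["joint_positions"].round(3),s["ft_force"].round(1),s["grip_width"].round(3))
                                                                                                                                                                            ^^^^^^^^^^^^^^^^^^^^^
AttributeError: 'float' object has no attribute 'round'
```

send_rows --steps '[{"tx": 0,"ty": 0,"tz": 0.9,"turn": 0,"grip": 1},{"tx": 0,"ty": 0,"tz": 0.7,"turn": 0,"grip": 1},{"tx": 0,"ty": 0,"tz": 0.35,"turn": 0,"grip": 1},{"tx": 0,"ty": 0,"tz": 0,"turn": 0,"grip": 1},{"tx": 0,"ty": 0,"tz": 0,"turn": 0,"grip": 0.2},{"tx": 0,"ty": 0,"tz": 0,"turn": 0,"grip": 0.2},{"tx": 0,"ty": 0,"tz": 0,"turn": 0,"grip": 0.2},{"tx": 0,"ty": 0,"tz": 0,"turn": 0,"grip": 0.2},{"tx": 0,"ty": 0,"tz": 0,"turn": 0,"grip": 0.2},{"tx": 0,"ty": 0,"tz": 0,"turn": 0,"grip": 0.2}]' --newtons 20

```text
time: 9.05
position: [0.5423, -0.0311, 0.2018]
tool_rot: [1.14, 2.927, 0.0]
ft_force: [-0.3, -0.1, 0.2]
grip_width: 0.405
grip_force: 0.0
```

```bash
sed -i 's/s\["grip_width"\].round(3)/s["grip_width"]/' st.py; python3 st.py
```

```text
9.05 [ 0.5423 -0.0311  0.2018] yang 47.44 zax [ 0.  0. -1.] [-0.46   0.116  0.507  1.783 -0.059  1.257  0.89 ] [-0.3 -0.1  0.2] 0.4045538381022732
lever r,ang 0.07952366616268329 -0.7302724904041028
to (0.5421, -0.0303) units tx,ty,tz [0.01  0.007 0.   ]
to (0.5286, -0.1172) units tx,ty,tz [-0.804 -1.211 -0.   ]
```

send_rows --steps '[{"tx": 0,"ty": 0,"tz": 0,"turn": 0,"grip": 0.1},{"tx": 0,"ty": 0,"tz": 0,"turn": 0,"grip": 0.1},{"tx": 0,"ty": 0,"tz": 0,"turn": 0,"grip": 0.1},{"tx": -0.01,"ty": -0.155,"tz": 0,"turn": -0.83,"grip": 0.1},{"tx": -0.01,"ty": -0.155,"tz": 0,"turn": -0.83,"grip": 0.1},{"tx": -0.01,"ty": -0.155,"tz": 0,"turn": -0.83,"grip": 0.1},{"tx": -0.01,"ty": -0.155,"tz": 0,"turn": -0.83,"grip": 0.1},{"tx": 0,"ty": 0,"tz": 0,"turn": 0,"grip": 0.1}]'

```text
time: 10.05
position: [0.5242, -0.0639, 0.2018]
tool_rot: [0.441, 3.111, 0.0]
ft_force: [-0.3, -0.5, -0.9]
grip_width: 0.267
grip_force: 20.0
```

```bash
python3 st.py
```

```text
10.05 [ 0.5242 -0.0639  0.2018] yang 73.88 zax [ 0.  0. -1.] [-0.407  0.08   0.506  1.817 -0.041  1.254  1.4  ] [-0.3 -0.5 -0.9] 0.2671341506750919
lever r,ang 0.07987966563381185 -0.25588309774213636
to (0.5421, -0.0303) units tx,ty,tz [-0.131  0.62   0.   ]
to (0.5286, -0.1172) units tx,ty,tz [-0.317 -0.833 -0.   ]
```

send_rows --steps '[{"tx": -0.009,"ty": -0.151,"tz": 0,"turn": -0.815,"grip": 0.1},{"tx": -0.009,"ty": -0.151,"tz": 0,"turn": -0.815,"grip": 0.1},{"tx": -0.009,"ty": -0.151,"tz": 0,"turn": -0.815,"grip": 0.1},{"tx": -0.009,"ty": -0.151,"tz": 0,"turn": -0.815,"grip": 0.1},{"tx": -0.009,"ty": -0.151,"tz": 0,"turn": -0.815,"grip": 0.1},{"tx": -0.009,"ty": -0.151,"tz": 0,"turn": -0.815,"grip": 0.1},{"tx": 0,"ty": 0,"tz": 0,"turn": 0,"grip": 0.1},{"tx": 0,"ty": 0,"tz": 0,"turn": 0,"grip": 0.1}]'

```text
time: 11.05
position: [0.5278, -0.1173, 0.2018]
tool_rot: [0.624, -3.079, 0.002]
ft_force: [-0.8, -2.1, 0.1]
grip_width: 0.27
grip_force: 20.0
```

```bash
python3 st.py
```

```text
11.05 [ 0.5278 -0.1173  0.2018] yang 112.93 zax [-0.    -0.001 -1.   ] [-0.314  0.111  0.521  1.789 -0.057  1.256  2.192] [-0.8 -2.1  0.1] 0.27044172824918383
lever r,ang 0.08085863618868253 0.4225291624939839
to (0.5421, -0.0303) units tx,ty,tz [-0.785  1.242 -0.002]
to (0.5286, -0.1172) units tx,ty,tz [-0.013 -0.005 -0.   ]
```

send_rows --steps '[{"tx": 0,"ty": 0,"tz": 0,"turn": 0,"grip": 0.5},{"tx": 0,"ty": 0,"tz": 0,"turn": 0,"grip": 0.6},{"tx": 0,"ty": 0,"tz": 0,"turn": 0,"grip": 0.6},{"tx": 0,"ty": 0,"tz": -0.5,"turn": 0,"grip": 0.6},{"tx": 0,"ty": 0,"tz": -1,"turn": 0,"grip": 0.6},{"tx": -0.5,"ty": 0,"tz": -0.4,"turn": 0,"grip": 0.6},{"tx": -0.9,"ty": 0,"tz": 0,"turn": 0.9,"grip": 0.6},{"tx": 0,"ty": 0,"tz": 0,"turn": 0.9,"grip": 0.6},{"tx": 0,"ty": 0,"tz": 0,"turn": 0.9,"grip": 0.6},{"tx": 0,"ty": 0,"tz": 0,"turn": 0,"grip": 0.6},{"tx": 0,"ty": 0,"tz": 0,"turn": 0,"grip": 0.6}]'

```text
time: 12.42
position: [0.605, -0.0836, 0.3158]
tool_rot: [-0.045, 3.141, 0.001]
ft_force: [0.4, 0.5, 0.4]
grip_width: 0.602
grip_force: 0.0
```

```bash
python3 st.py|head -1
python3 - <<'E'
from bench import ctrl
from h import *
s=ctrl.get_state();i=ctrl.get_image("wrist")
pickle.dump((s,i),open("w3.pkl","wb"));cv2.imwrite("pics/w3.png",i["pixels"][:,:,::-1])
b=i["pixels"][0:240,170:480,::-1];cv2.imwrite("pics/w3c.png",cv2.resize(b,None,fx=2.5,fy=2.5,interpolation=cv2.INTER_CUBIC))
E
```

```text
12.425 [ 0.605  -0.0836  0.3158] yang 91.64 zax [ 0.  0. -1.] [-0.358  0.227  0.548  1.447 -0.118  1.5    1.787] [0.4 0.5 0.4] 0.6023838526651651
```

View pics/w3c.png

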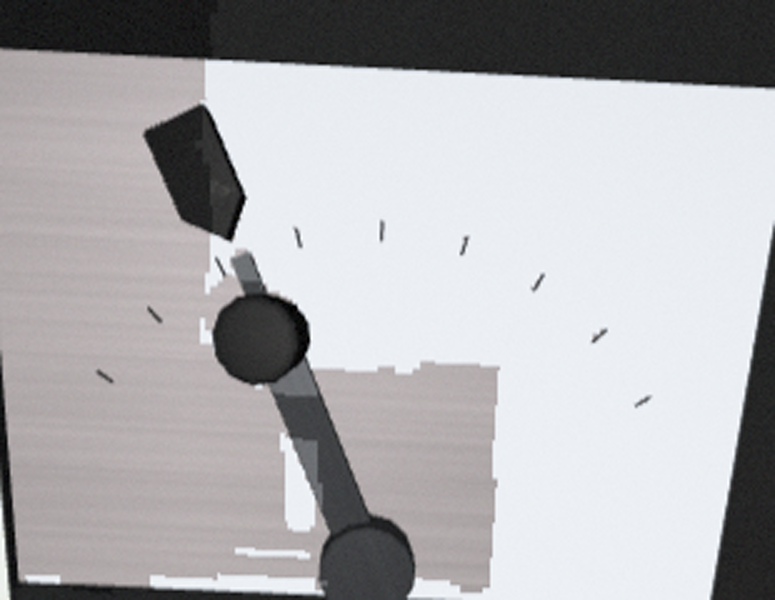

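The crop shows the nose end at (240,256), the knob top at (258,338), the hub at (367,568) and the marker point at (231,240). I'll measure the remaining error.

Run:
```python
from h import *
s,i=pickle.load(open("w3.pkl","rb"));T=wristT(s,i)
f=lambda u,v:(169.5+(u+.5)/2.5,-.5+(v+.5)/2.5)
tk=[ray(i,f(*q),.16,T)[:2] for q in((105,376),(154,314),(220,267),(298,237),(381,231),(464,245),(538,282),(599,336),(643,401))]
A=np.array([[2*x,2*y,1] for x,y in tk]);c=np.linalg.lstsq(A,[x*x+y*y for x,y in tk],rcond=None)[0][:2];print(c)
an=lambda d:np.arctan2(-d[1],-d[0])
print([round(an(p-c)-a,3) for p,a in zip(tk,np.arange(1,-1.1,-.25))])
for n,q,z in(("tip",(231,240),.16),("backL",(145,133),.175),("backR",(205,104),.175),("shL",(182,218),.175),("shR",(245,197),.16),("nose",(241,257),.178),("knob",(260,339),.22),("hub",(367,570),.186)):
    d=ray(i,f(*q),z,T)[:2]-c;print(n,d.round(4),"r %.4f ang %.3f"%(np.hypot(*d),an(d)))
```

```text
[ 0.60219832 -0.0846283 ]
[np.float64(-0.02), np.float64(-0.018), np.float64(-0.017), np.float64(-0.018), np.float64(-0.016), np.float64(-0.017), np.float64(-0.017), np.float64(-0.019), np.float64(-0.019)]
tip [-0.1026 -0.0458] r 0.1123 ang 0.420
backL [-0.13   -0.0681] r 0.1467 ang 0.482
backR [-0.138  -0.0503] r 0.1469 ang 0.350
shL [-0.1073 -0.0581] r 0.1221 ang 0.497
shR [-0.1152 -0.0412] r 0.1224 ang 0.343
nose [-0.0967 -0.0402] r 0.1047 ang 0.394
knob [-0.0746 -0.0298] r 0.0803 ang 0.380
hub [-0.0022  0.    ] r 0.0022 ang -0.017
```

```bash
cat > arm.py <<'E'
from h import *
import sys
s,i=pickle.load(open(sys.argv[1],"rb"));T=wristT(s,i);g=cv2.cvtColor(i["pixels"],cv2.COLOR_RGB2GRAY).astype(int)
u0,u1=int(sys.argv[2]),int(sys.argv[3]);c=np.array([.6020,-.0844])
def mids(v0,v1,w0,w1,th):
    P=[]
    for v in range(v0,v1):
        x=np.flatnonzero(g[v,u0:u1]<th)+u0
        if w0<=len(x)<=w1 and x[-1]-x[0]==len(x)-1: P.append(ray(i,(x.mean(),v),.178,T)[:2])
    return np.array(P)
A=mids(158,204,10,30,125);N=mids(99,117,3,14,125);an=lambda d:np.arctan2(-d[1],-d[0])
for n,P in(("arm",A),("nose",N)):
    if len(P)>2:
        d=np.linalg.svd(P-P.mean(0))[2][0];d=d*(-np.sign(d[0]));m=P.mean(0)-c
        print(n,len(P),"dir",an(d).round(3),"mean",m.round(4),"ang",an(m).round(3),"offset mm",(1000*(m[0]*d[1]-m[1]*d[0])).round(2))
if len(A)and len(N):print("arm->nose dir",an(N.mean(0)-A.mean(0)).round(3))
E
python3 arm.py w3.pkl 250 330
```

```text
arm 46 dir 0.404 mean [-0.0385 -0.0161] ang 0.395 offset mm 0.35
nose 8 dir 0.214 mean [-0.0901 -0.0376] ang 0.395 offset mm -17.63
arm->nose dir 0.395
```

send_rows --steps '[{"tx": 0,"ty": 0,"tz": 0,"turn": -0.95,"grip": 0.6},{"tx": 0,"ty": 0,"tz": 0,"turn": -0.95,"grip": 0.6},{"tx": 0,"ty": 0,"tz": 0,"turn": -0.9,"grip": 0.6},{"tx": 0.7,"ty": -0.01,"tz": 0,"turn": 0,"grip": 0.6},{"tx": 0.69,"ty": -0.01,"tz": 0,"turn": 0,"grip": 0.6},{"tx": 0,"ty": 0,"tz": 1,"turn": 0,"grip": 0.6},{"tx": 0,"ty": 0,"tz": 0.6,"turn": 0,"grip": 0.6},{"tx": 0,"ty": 0,"tz": 0.3,"turn": 0,"grip": 0.6},{"tx": 0,"ty": 0,"tz": 0,"turn": 0,"grip": 0.6},{"tx": 0,"ty": 0,"tz": 0,"turn": 0,"grip": 0.6}]'

```text
time: 13.72
position: [0.5305, -0.1189, 0.2034]
tool_rot: [-0.651, 3.071, -0.001]
ft_force: [0.2, 0.4, -0.2]
grip_width: 0.598
grip_force: 0.0
```

```bash
sed -i 's/(.5286,-.1172)/(.5295,-.1185)/' st.py; python3 st.py
```

```text
13.725 [ 0.5305 -0.1189  0.2034] yang 113.93 zax [ 0.003 -0.    -1.   ] [-0.311  0.115  0.522  1.782 -0.06   1.258  2.215] [ 0.2  0.4 -0.2] 0.5979399182522004
lever r,ang 0.07908890369116588 0.4562203954685319
to (0.5421, -0.0303) units tx,ty,tz [-0.776  1.272  0.   ]
to (0.5295, -0.1185) units tx,ty,tz [ 0.012  0.014 -0.   ]
```

send_rows --steps '[{"tx": 0.012,"ty": 0.014,"tz": 0,"turn": 0,"grip": 0.1},{"tx": 0,"ty": 0,"tz": 0,"turn": 0,"grip": 0.1},{"tx": 0,"ty": 0,"tz": 0,"turn": 0,"grip": 0.1},{"tx": 0,"ty": 0,"tz": 0,"turn": 0,"grip": 0.1},{"tx": 0,"ty": 0,"tz": 0,"turn": 0,"grip": 0.1}]'

```text
time: 14.35
position: [0.5283, -0.118, 0.2019]
tool_rot: [0.651, -3.073, -0.001]
ft_force: [-1.1, 0.4, 2.4]
grip_width: 0.268
grip_force: 20.0
```

```bash
python3 st.py
```

```text
14.35 [ 0.5283 -0.118   0.2019] yang 113.92 zax [-0.  0. -1.] [-0.312  0.113  0.522  1.787 -0.059  1.257  2.213] [-1.1  0.4  2.4] 0.26830091399126643
lever r,ang 0.08071687330024559 0.43405242006127076
to (0.5421, -0.0303) units tx,ty,tz [-0.804  1.243  0.   ]
to (0.5295, -0.1185) units tx,ty,tz [-0.016 -0.015 -0.   ]
```

send_rows --steps '[{"tx": -0.005,"ty": -0.015,"tz": 0,"turn": 0,"grip": 0.1},{"tx": 0,"ty": 0,"tz": 0,"turn": 0,"grip": 0.1},{"tx": 0,"ty": 0,"tz": 0,"turn": 0,"grip": 0.1}]'

```text
time: 14.72
position: [0.5286, -0.1187, 0.2019]
tool_rot: [0.651, -3.073, -0.001]
ft_force: [-4.3, 0.7, 5.9]
grip_width: 0.266
grip_force: 20.0
```

```bash
python3 st.py
```

```text
14.725 [ 0.5286 -0.1187  0.2019] yang 113.93 zax [-0.001  0.001 -1.   ] [-0.311  0.114  0.522  1.786 -0.06   1.258  2.215] [-4.3  0.7  5.9] 0.26579881556375584
lever r,ang 0.0806668675270406 0.44308348844507006
to (0.5421, -0.0303) units tx,ty,tz [-8.030e-01  1.255e+00  1.000e-03]
to (0.5295, -0.1185) units tx,ty,tz [-0.015 -0.003 -0.   ]
```

Now at +0.0205. I'll release and look again.

send_rows --steps '[{"tx": 0,"ty": 0,"tz": 0,"turn": 0,"grip": 0.5},{"tx": 0,"ty": 0,"tz": 0,"turn": 0,"grip": 0.6},{"tx": 0,"ty": 0,"tz": 0,"turn": 0,"grip": 0.6},{"tx": 0,"ty": 0,"tz": -0.5,"turn": 0,"grip": 0.6},{"tx": 0,"ty": 0,"tz": -1,"turn": 0,"grip": 0.6},{"tx": -0.5,"ty": 0,"tz": -0.4,"turn": 0,"grip": 0.6},{"tx": -0.9,"ty": 0,"tz": 0,"turn": 0.9,"grip": 0.6},{"tx": 0,"ty": 0,"tz": 0,"turn": 0.9,"grip": 0.6},{"tx": 0,"ty": 0,"tz": 0,"turn": 0.9,"grip": 0.6},{"tx": 0,"ty": 0,"tz": 0,"turn": 0,"grip": 0.6},{"tx": 0,"ty": 0,"tz": 0,"turn": 0,"grip": 0.6}]'

```text
time: 16.1
position: [0.6058, -0.0849, 0.3157]
tool_rot: [-0.067, 3.141, 0.0]
ft_force: [-0.5, -1.0, -0.5]
grip_width: 0.598
grip_force: 0.0
```

```bash
python3 - <<'E'
from bench import ctrl
from h import *
s=ctrl.get_state();i=ctrl.get_image("wrist");print(s["position"])
pickle.dump((s,i),open("w4.pkl","wb"));cv2.imwrite("pics/w4.png",i["pixels"][:,:,::-1])
b=i["pixels"][0:240,170:480,::-1];b=cv2.resize(b,None,fx=2.5,fy=2.5,interpolation=cv2.INTER_CUBIC)
t=i["pixels"][0:300,480:640,::-1];im=np.zeros((600,800,3),np.uint8);im[:600,:480]=b[:,:480];im[:600,480:800]=cv2.resize(t,(320,600))
cv2.imwrite("pics/w4c.png",im)
E
python3 arm.py w4.pkl 250 330
```

```text
[ 0.60577448 -0.0849175   0.31571354]
arm 46 dir 0.421 mean [-0.0376 -0.0165] ang 0.414 offset mm 0.3
nose 12 dir 0.283 mean [-0.0899 -0.0396] ang 0.415 offset mm -12.97
arm->nose dir 0.415
```

View pics/w4c.png

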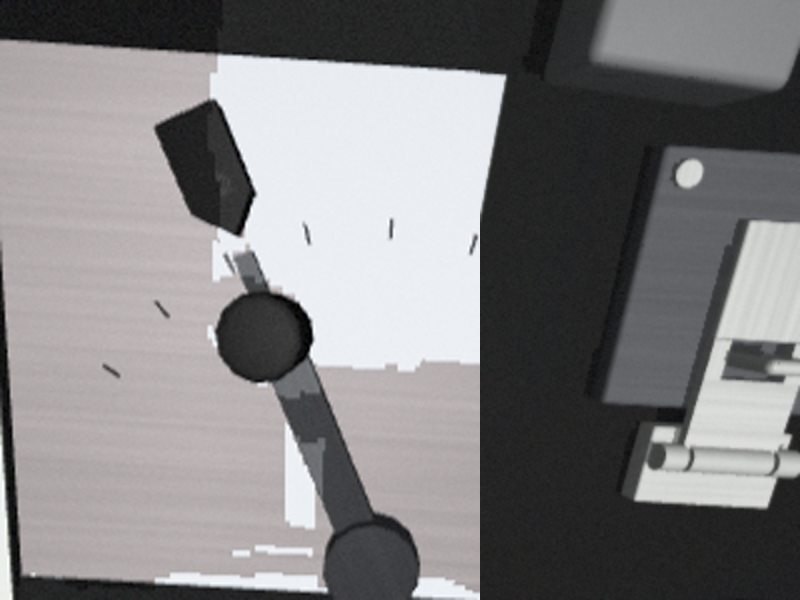

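The nose end at (245,253) now sits right at the marker point at (241,236), and the hasp is still flat over its staple. I'll check the numbers in this same view.

Run:
```python
from h import *
s,i=pickle.load(open("w4.pkl","rb"));T=wristT(s,i);c=np.array([.6020,-.0844])
f=lambda u,v:(169.5+(u+.5)/2.5,-.5+(v+.5)/2.5)
A={}
for n,q,z in(("tip",(241,236),.16),("backL",(154,128),.175),("backR",(213,99),.175),("shL",(192,213),.175),("shR",(254,192),.16),("nose",(245,253),.178)):
    d=ray(i,f(*q),z,T)[:2]-c;A[n]=np.arctan2(-d[1],-d[0]);print(n,"r %.4f ang %.3f"%(np.hypot(*d),A[n]))
print((A["backL"]+A["backR"])/2,(A["shL"]+A["shR"])/2)
```

```text
tip r 0.1120 ang 0.420
backL r 0.1466 ang 0.488
backR r 0.1470 ang 0.358
shL r 0.1218 ang 0.498
shR r 0.1225 ang 0.346
nose r 0.1051 ang 0.411
0.42298761475862323 0.42198180065333774
```

```bash
python3 -c "
from bench import ctrl
print(ctrl.close_job())"
```

```text
the job is handed in; nothing more can be done
None
```

The hasp lies flat over its staple, and the air lever's nose points at the marker tab to within about 0.005 rad by the last camera measurement; the job was handed in at about 16 s with the gripper clear of everything.

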